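# Load the cell magazine into the watchmaker's dispenser

### The job

Three grey button-cell magazines stand on the watchmaker's bench: a broad rectangular one, a slim one and a round one. Stand the broad rectangular magazine in the empty bay of the white cell dispenser and push it down to the bottom, so that the push-push catch keeps it down, its shoulder about flush with the bay's rim, when you let go. A further full push would release it again and it would pop back up.

Things in the scene. Friction and masses are not known exactly. Their poses are not given: they have to be found in the camera images.
- magazine: Broad rectangular grey magazine, about 160 g, loose, upright on the bench. Block 52 (x) x 38 (y) x 60 mm high, its flat top is the shoulder; centred on it a grip rib 40 (x) x 14 (y) x 26 mm high: grip it along y. Origin: centre of the underside, z up. Bystanders of the same height and rib: a slim one (block 20 mm thick), a round one (46 mm across).
- bay_mouth (a point): Centre of the empty bay's mouth, level with the top of the fixed white dispenser (170 x 150 mm), 74 mm above the bench. z up, x along the bay's long side, small steel outlet tray at -x. Steel flare 86 (x) x 70 (y) mm, narrowing over 18 mm of depth to a straight slot 66 (x) x 50 (y) mm. The magazine's x goes along this x, either way round.
- lift (a joint): Depth (m) of the sprung lift under the magazine. 0: up, 44 mm below the mouth (shoulder 16 mm above the rim). 0.016: caught (shoulder flush). 0.0195: bottom stop, 3.5 mm below flush. Spring 5 N up to 8 N. Pushed to the bottom and let go it stays caught at 0.016; pushed to the bottom again and let go it rises to 0; and so on. Push to the bottom stop with 20 to 25 N.
Things that resemble listed ones, but are neither listed nor needed, are in the scene too. What is shaped like the magazine but red is not meant.

How it is judged:
By the outcome, as a careful person would: the job done as asked, in the order asked, and still so for the second after the job is handed in, with the robot touching nothing.
It also fails if it takes over 40 s, if anything falls off the work surface, if the arm or the gripper's body presses on something with over 40 N, if the wrist force passes 120 N, or if a joint passes its speed limit or range.

### The arm

A 6-joint arm with a two-finger parallel gripper is mounted at the origin on the work surface. World frame = base frame: x ahead of the robot, y to its left, z up, the work surface at z = 0. Lengths are in m, angles in rad, forces in N, time in s.
With the tool pointing down it reaches from about 0.3 to 0.775 m from the base axis. Payload 14.6 kg.
Tool frame: the origin (TCP) lies midway between the tips of the shut fingers; the grasp point (between the pads) lies 19 mm behind it (ctrl.pinch_z is the distance from the TCP to the grasp point, in m); z points along the fingers, y is the line along which they close (so a half turn about z gives the same grasp; the last joint's range is limited). The gripper opens to 94 mm and grips with 3 to 60 N. Pads are 16 mm wide; open, the fingers measure 119 mm over their backs; the gripper's body (75 mm by 177 mm) begins 78 mm behind the grasp point.
Start: joints at [-1.271, 0.3, 1.521, -0, 1.321, -0.067], TCP at [0.197, -0.513, 0.184] pointing down, gripper open.
Joint ranges: [-3.03, 3.03], [-0.79, 2.21], [0.23, 2.52], [-1.04, 4.18], [0, 3.07], [-2.55, 2.55]. Speed limits (rad/s): [2.22, 2.22, 2.57, 3.14, 3.14, 3.14].

### API

Orientations are given as [roll, pitch, yaw] about the fixed x, y, z axes, in that order (R = Rz(yaw) Ry(pitch) Rx(roll)).
In Python, from station import ctrl gives the robot as it stands.
- The arm moves only by the tool jog_arm, never from a script. Its argument "motion" is a list of rows, each a list of 7 numbers: the shift along the tool's x, y, z in m, then the turn, a rotation vector about the tool's x, y, z in rad, then the opening, from -1 (shut) to 1 (fully open). In form: [[tx, ty, tz, rx, ry, rz, gripper], ...]. A call has 1 to 5 rows; each row shifts and turns the commanded pose from where the row before left it, along the tool's axes as they then stand; what a row does not reach is not made up. A row lasts 1/10 s, in which the tool goes at most 50 mm and 8.59 degrees, less where a joint would pass 70% of its speed; a pose out of reach is approached as far as the arm can. A call is refused whole if a number of a shift passes 0.05 or a number of a turn 0.15, either way. A call with a gripper value outside its range is refused whole. The fingers move at their own pace and stop on an object; "squeeze" is the grip in N (left out, the last holds). Time passes only in rows, so rows that do not move let the fingers close. It gives the time, the measured TCP pose, the force, the opening and the grip force at its end, in the units of the state.
- ctrl.get_obs(): the state, without advancing time (a new reading comes with each control period).
- ctrl.camera(name): name is "scene" or "top" or "wrist"; returns the picture (400x640x3 uint8, red, green, blue); there is no depth.
- ctrl.camera_model(name): a dict with "intrinsics" (3x3 intrinsics, pixels), "rvec" (rotation vector, rad) and "tvec" (3), from world to camera coordinates, as OpenCV has them. Camera axes: x right, y down, z forward; pixel columns grow to the right and rows downward; lengths in m; the calibration is good to about 2 mm. A picture is of the moment at which its call begins: read the wrist's pose just before it. camera_model takes no time and is no camera call; for the wrist camera it gives the pose at the moment of the call.
- ctrl.hand_in(): hands the job in; it is judged then, once.
The state is a dict: "time_s": time; "qpos": joint angles; "joint_vel": joint speeds; "tau": joint torques, N m; "ee_pos": TCP position; "eef_rot": TCP orientation; "force": force on the tool from outside, world axes, zero at the start; "moment": the same for the moment, N m; "grip_width": finger opening in m; "grip_force": force on a finger pad.
Only numpy, scipy, OpenCV 4.12 (cv2) and the standard library are available. Lean on these libraries where they do the work, as an engineer would, in place of code of your own. Each camera call takes 0.05 s, during which the arm holds its last target. There are 200 camera calls.

## Working session

There is one attempt and no reset: what is moved stays moved. The work goes in short steps, Python scripts to look and compute and a tool call to move; the robot and the scene stay as the last step left them, time stands still between calls to the robot, and variables do not carry over. Pictures are saved under pics/ and viewed, at most 10 in all, crops included, and the job is handed in when it is done.

Besides the shell and the picture viewer there is one more tool, called after "Request:" by a JSON object that holds its "method" and its "body". jog_arm: Moves the arm, as the interface text tells. Its arguments: {"type":"object","properties":{"motion":{"type":"array"},"squeeze":{"type":"number"}},"required":["motion"]}

```bash
mkdir -p pics; ls; cat > h.py <<'E'
import numpy as np, cv2
from station import ctrl
def cam(n):
    m=ctrl.camera_model(n); R,_=cv2.Rodrigues(np.array(m["rvec"],float)); return np.array(m["intrinsics"],float),R,np.array(m["tvec"],float).ravel()
def ray(c,uv,z):
    K,R,t=c; uv=np.atleast_2d(np.array(uv,float))
    d=np.c_[uv,np.ones(len(uv))]@np.linalg.inv(K).T@R; o=-R.T@t
    return o+d*((z-o[2])/d[:,2])[:,None]
def proj(c,P):
    K,R,t=c; p=(np.atleast_2d(P)@R.T+t)@K.T; return p[:,:2]/p[:,2:]
def shot(n,f):
    c=cam(n); im=np.array(ctrl.camera(n)); cv2.imwrite(f,im[...,::-1]); return c,im
E
python3 - <<'E'
from h import *
for n in ("top","scene"):
    c,im=shot(n,f"pics/{n}0.png"); print(n,-c[1].T@c[2],c[0][0,0],im.shape)
o=ctrl.get_obs();print(o)
E
```

```text
pics
top [ 0.43302084 -0.0830774   1.02043883] 435.1615444120932 (400, 640, 3)
scene [0.99738019 0.32944976 0.7477467 ] 462.79010547406455 (400, 640, 3)
{'time_s': 0.1, 'qpos': array([-1.27058911e+00,  3.00379459e-01,  1.52148600e+00, -4.26171547e-05,
        1.32070891e+00, -6.66016207e-02]), 'joint_vel': array([ 0.00032214, -0.00092287, -0.00297897, -0.00095236,  0.00119341,
       -0.00119122]), 'tau': array([ 2.38157329e-03, -5.32648766e+01, -3.53286052e+01,  7.09847594e-02,
        2.34990148e-02, -4.96891846e-05]), 'ee_pos': array([ 0.19716326, -0.51318205,  0.18317683]), 'eef_rot': array([-3.14061036e+00, -2.41463708e-05,  3.66819392e-01]), 'force': array([-0.07084273, -0.18231086, -0.08925268]), 'moment': array([ 0.03847259, -0.00262717, -0.04760282]), 'grip_force': 0.0, 'grip_width': 0.09373172144208637}
```

View pics/top0.png

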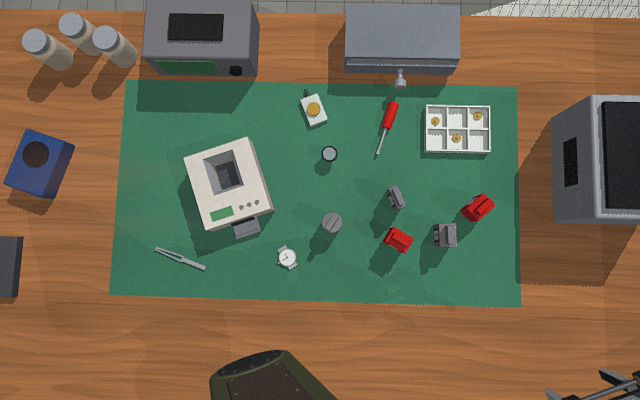

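View pics/scene0.png

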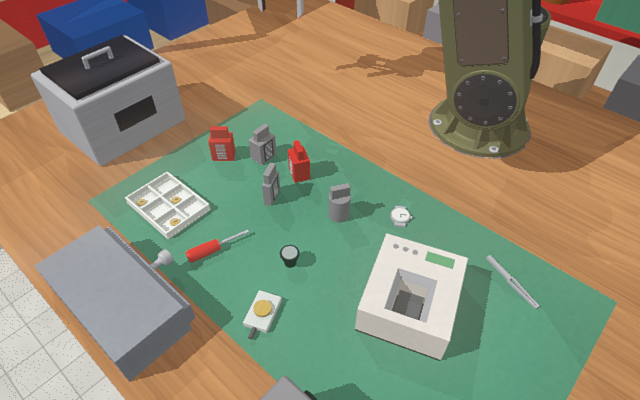

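The top view shows the broad magazine at about (446,235), slim at (396,198), round at (332,223), and red decoys at (399,240) and (479,208). The dispenser is at (228,184) with its bay at (224,172) and its tray at (246,228). In the scene view the broad one is at (262,147).

```bash
python3 - <<'E'
from h import *
im=cv2.imread("pics/top0.png"); c=cam("top")
a=cv2.resize(im[205:265,420:475],(550,600),interpolation=cv2.INTER_CUBIC)[:, :400]
b=cv2.resize(im[130:245,175:282],None,fx=5,fy=5,interpolation=cv2.INTER_CUBIC)
a=cv2.resize(im[215:255,425:465],(260,260),interpolation=cv2.INTER_CUBIC)
o=np.zeros((575,800,3),np.uint8); o[:260,:260]=a; o[:b.shape[0],262:262+b.shape[1]]=b
cv2.imwrite("pics/crop.png",o)
# dispenser white top
hsv=cv2.cvtColor(im,cv2.COLOR_BGR2HSV)
m=((hsv[...,2]>150)&(hsv[...,1]<50)).astype(np.uint8); m[:, :170]=0;m[:,290:]=0;m[:125]=0;m[240:]=0
cs,_=cv2.findContours(m,cv2.RETR_EXTERNAL,cv2.CHAIN_APPROX_NONE); k=max(cs,key=cv2.contourArea)
P=ray(c,k[:,0],0.074); r=cv2.minAreaRect((P[:,:2]*1000).astype(np.float32)); print("disp",r)
# greys
g=((hsv[...,1]<45)&(hsv[...,2]>50)).astype(np.uint8)
g[:180]=0;g[265:]=0;g[:,:300]=0;g[:,500:]=0
cs,_=cv2.findContours(g,cv2.RETR_EXTERNAL,cv2.CHAIN_APPROX_NONE)
for k in cs:
    if cv2.contourArea(k)>80: 
        x,y,w,h=cv2.boundingRect(k); P=ray(c,k[:,0],0.06); print((x,y,w,h),cv2.contourArea(k),cv2.minAreaRect((P[:,:2]*1000).astype(np.float32)))
E
```

```text
disp ((560.3505249023438, 159.670166015625), (170.707275390625, 155.76364135742188), 20.23151397705078)
(433, 223, 24, 24) 463.0 ((458.4930419921875, -319.90081787109375), (50.12929153442383, 50.29951095581055), 1.5699845552444458)
(322, 212, 20, 21) 306.5 ((479.29962158203125, -72.03990173339844), (44.095951080322266, 41.940696716308594), 1.5310462713241577)
(386, 185, 19, 26) 256.0 ((537.1163330078125, -211.98114013671875), (52.14348220825195, 29.52847671508789), 23.253450393676758)
```

View pics/crop.png

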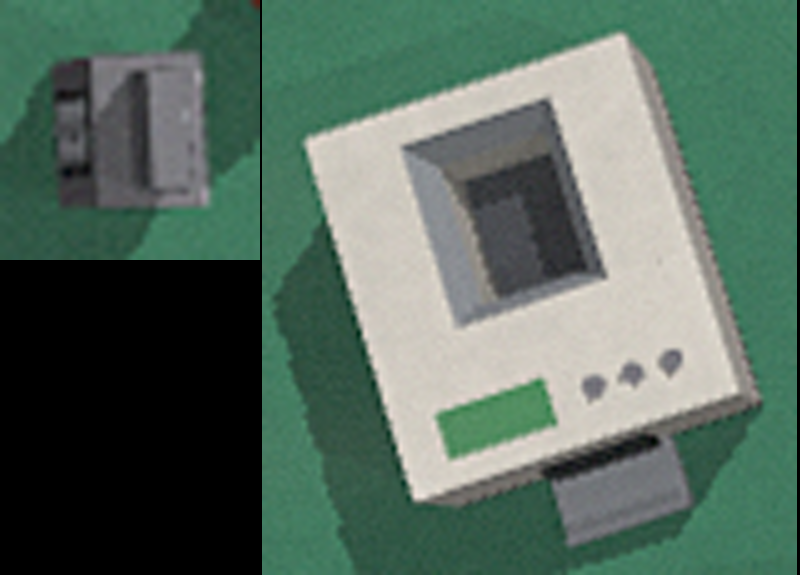

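The crop shows the rib top at about (150–198, 70–191), with its long side vertical in the image. The bay mouth corners are at (402,148), (550,100), (605,275) and (460,327).

```bash
python3 - <<'E'
from h import *
c=cam("top")
rib=np.array([(150,70),(195,68),(200,190),(153,193)])/6.5+[425,215]-.4
blk=np.array([(95,58),(203,52),(210,205),(98,208)])/6.5+[425,215]-.4
mouth=(np.array([(402,148),(550,100),(605,275),(460,327)])-[262,0])/5+[175,130]-.4
for n,q,z in(("rib",rib,.086),("blk",blk,.06),("mouth",mouth,.074)):
    P=ray(c,q,z)[:,:2]; x=(P[0]+P[1]-P[2]-P[3])/2; y=(P[0]+P[3]-P[1]-P[2])/2
    print(n,P.mean(0).round(4),"len",np.linalg.norm(x).round(4),np.linalg.norm(y).round(4),"yaw",np.degrees(np.arctan2(x[1],x[0])).round(1),np.degrees(np.arctan2(-y[0],y[1])).round(1))
o=ctrl.get_obs(); print(o["ee_pos"],o["eef_rot"],np.degrees(o["eef_rot"][2]))
from scipy.spatial.transform import Rotation as R
print(R.from_euler("xyz",o["eef_rot"]).as_matrix().round(3))
E
```

```text
rib [ 0.4579 -0.3281] len 0.0399 0.015 yaw 1.7 4.6
blk [ 0.4582 -0.3272] len 0.0508 0.0369 yaw 1.7 3.9
mouth [0.5828 0.1706] len 0.0839 0.0683 yaw 20.5 20.5
[ 0.19716326 -0.51318205  0.18317683] [-3.14061036e+00 -2.41463708e-05  3.66819392e-01] 21.01720301595057
[[ 0.933  0.359 -0.   ]
 [ 0.359 -0.933  0.001]
 [ 0.    -0.001 -1.   ]]
```

Request:
{"method": "jog_arm", "body": {"motion": [[0.039,-0.01,0,0,0,0,0.1],[0.039,-0.01,0,0,0,0,0.1],[0.039,-0.01,0,0,0,0,0.1],[0.039,-0.01,0,0,0,0,0.1],[0.039,-0.01,0,0,0,0,0.1]]}}

```text
time_s: 0.6
ee_pos: [0.3624, -0.3956, 0.1834]
eef_rot: [-3.141, 0.0, 0.367]
force: [0.2, -0.5, -0.0]
grip_width: 0.0576
grip_force: 0.0
```

Request:
{"method": "jog_arm", "body": {"motion": [[0.039,-0.01,0,0,0,0,0.1],[0.039,-0.01,0,0,0,0,0.1],[0.037,-0.01,0,0,0,0.108,0.1],[0,0,0,0,0,0.108,0.1],[0,0,0,0,0,0.107,0.1]]}}

```text
time_s: 1.1
ee_pos: [0.4586, -0.3266, 0.1831]
eef_rot: [-3.141, 0.001, 0.041]
force: [0.1, -0.1, -0.6]
grip_width: 0.0518
grip_force: 0.0
```

Request:
{"method": "jog_arm", "body": {"motion": [[0,0,0,0,0,0,0.1],[0,0,0,0,0,0,0.1]]}}

```text
time_s: 1.3
ee_pos: [0.4578, -0.3276, 0.1835]
eef_rot: [-3.141, 0.0, 0.047]
force: [-0.2, -0.4, 0.8]
grip_width: 0.052
grip_force: 0.0
```

```bash
python3 - <<'E'
from h import *
c,im=shot("wrist","pics/w1.png")
o=ctrl.get_obs(); print(o["ee_pos"],o["eef_rot"],o["grip_width"],-c[1].T@c[2],c[1][2])
for z in(.086,.06): print(proj(c,[.458,-.3277,z]))
E
```

```text
[ 0.45770912 -0.32767491  0.18350901] [-3.14139314e+00  2.36796477e-04  4.63782156e-02] 0.05167524945906531 [ 0.52445412 -0.32461983  0.38357683] [-0.23407312 -0.01107808 -0.97215588]
[[314.26448166 189.09082775]]
[[314.26945992 183.66434809]]
```

View pics/w1.png

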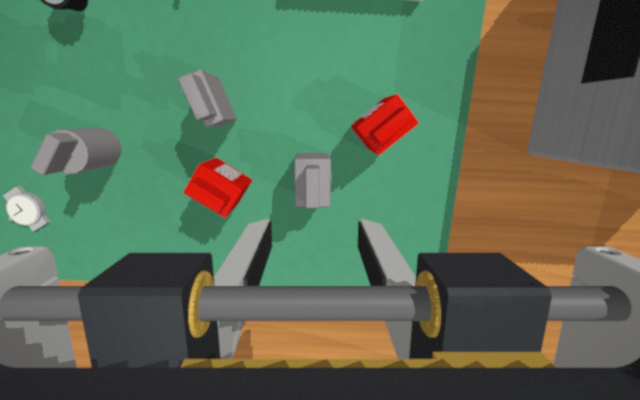

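The wrist view shows the broad magazine at (313,180), with the rib running from about (313,167) to (313,206). That matches the predicted (314,189). I'll refine the yaw before descending.

```bash
python3 - <<'E'
from h import *
c=cam("wrist"); im=cv2.imread("pics/w1.png"); hsv=cv2.cvtColor(im,cv2.COLOR_BGR2HSV)
a=im[145:215,280:345].mean(2); print(np.round(a[np.r_[20:66:6]][:,12:56:2]).astype(int))
m=((im.max(2).astype(int)-im.min(2))<25).astype(np.uint8)*(im.mean(2)>130).astype(np.uint8)
r=np.zeros_like(m); r[150:212,285:340]=m[150:212,285:340]
cs,_=cv2.findContours(r,cv2.RETR_EXTERNAL,cv2.CHAIN_APPROX_NONE)
for k in cs:
    if cv2.contourArea(k)>50:
        for z in(.06,.086):
            P=ray(c,k[:,0],z)[:,:2]*1000; print(cv2.boundingRect(k),z,cv2.minAreaRect(P.astype(np.float32)))
E
```

```text
[[ 79 101 147 150 150 150 151 133 122 120 121 123 124 139 155 157 158 158
  157 138  88  87]
 [ 81 100 148 150 148 125 108 137 156 154 157 158 158 153 155 157 158 157
  158 137  94  89]
 [ 79  96 137 116 106 107 104 136 156 156 156 159 158 150 155 159 159 157
  156 139  95  87]
 [ 80  92 106 107 107 107 105 136 156 157 157 159 157 151 156 157 158 158
  155 123  89  87]
 [ 80  88 105 107 106 108 104 133 156 157 157 157 157 152 154 157 157 156
  155 120  89  99]
 [ 88  94 105 108 105 105 105 134 156 157 157 157 158 151 154 157 156 157
  155 129 119 120]
 [ 89  92 110 116 116 116 110 134 156 157 157 157 157 151 154 156 156 156
  155 133 120 118]
 [ 87  88  90  91  89  89  91 117 133 135 135 135 133 131 118 117 118 118
  120 121 120 119]]
(295, 159, 36, 49) 0.06 ((458.20294189453125, -326.16827392578125), (51.44005584716797, 36.11465835571289), 3.3538808822631836)
(295, 159, 36, 49) 0.086 ((463.520751953125, -326.0509338378906), (47.30778884887695, 33.2135009765625), 3.353882312774658)
```

Request:
{"method": "jog_arm", "body": {"motion": [[0,0,0.03,0,0,-0.01,0.1],[0,0,0.03,0,0,0,0.1],[0,0,0.03,0,0,0,0.1],[0,0,0.02,0,0,0,0.1],[0,0,0.009,0,0,0,0.1]]}}

```text
time_s: 1.85
ee_pos: [0.4571, -0.3272, 0.0628]
eef_rot: [-3.14, 0.002, 0.055]
force: [-0.5, 0.1, -0.8]
grip_width: 0.0519
grip_force: 0.0
```

Request:
{"method": "jog_arm", "body": {"motion": [[0,0,0,0,0,0,-1],[0,0,0,0,0,0,-1],[0,0,0,0,0,0,-1],[0,0,0,0,0,0,-1],[0,0,0,0,0,0,-1]], "squeeze": 50}}

```text
time_s: 2.35
ee_pos: [0.4582, -0.3277, 0.0652]
eef_rot: [3.141, -0.001, 0.054]
force: [-0.2, 0.3, -0.1]
grip_width: 0.015
grip_force: 0.0
```

Request:
{"method": "jog_arm", "body": {"motion": [[0,0,0,0,0,0,-1],[0,0,0,0,0,0,-1],[0,0,0,0,0,0,-1],[0,0,-0.005,0,0,0,-1],[0,0,-0.02,0,0,0,-1]]}}

```text
time_s: 2.85
ee_pos: [0.4571, -0.3269, 0.0886]
eef_rot: [-3.139, 0.002, 0.054]
force: [-0.0, -0.2, -0.9]
grip_width: 0.0006
grip_force: 0.0
```

Request:
{"method": "jog_arm", "body": {"motion": [[0,0,-0.03,0,0,0,-1],[0,0,-0.04,0,0,0,-1],[0,0,-0.03,0,0,0,-1],[0,0,-0.01,0,0,0,-1],[0,0,0,0,0,0,-1]]}}

```text
time_s: 3.35
ee_pos: [0.4582, -0.3278, 0.2007]
eef_rot: [3.14, -0.002, 0.054]
force: [-0.5, -0.5, -0.0]
grip_width: 0.0004
grip_force: 0.0
```

The fingers shut fully, so the grasp missed. I'll look again.

```bash
python3 - <<'E'
from h import *
c,im=shot("wrist","pics/w2.png"); c2,im2=shot("top","pics/t2.png")
a=cv2.resize(im2[180:270,380:500],(560,420),interpolation=cv2.INTER_CUBIC)
o=np.zeros((600,800,3),np.uint8); o[:250,:400]=cv2.resize(im,(400,250),interpolation=cv2.INTER_AREA)
o[:]=0; o[:400,:640]=im[:, :]; o2=cv2.resize(im2[185:275,370:490],(266,200)); o[400:600,:266]=o2
cv2.imwrite("pics/m2.png",o[...,::-1])
print(ctrl.get_obs()["ee_pos"],ctrl.pinch_z, proj(c,ctrl.get_obs()["ee_pos"]))
E
```

```text
[ 0.45751912 -0.32726099  0.19819956] 0.0188 [[313.18114594 221.16150667]]
```

View pics/m2.png

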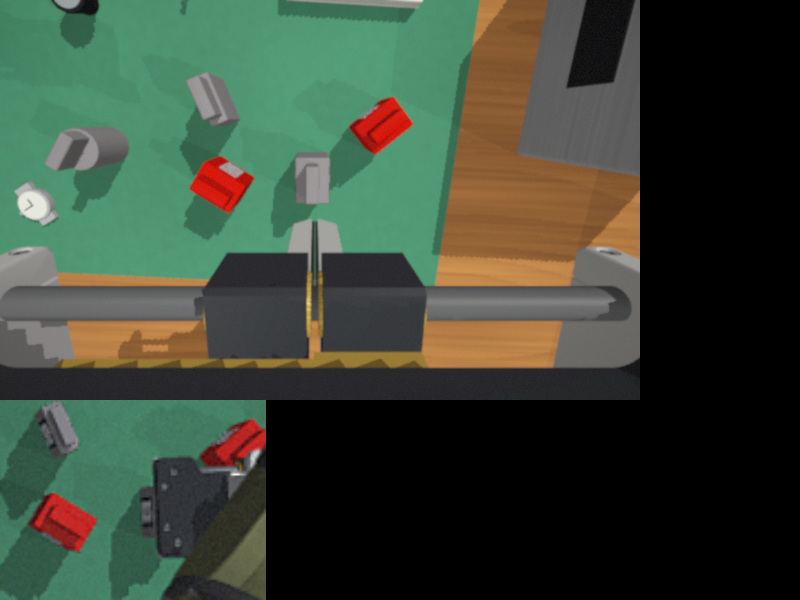

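The magazine still stands unmoved at (313,180) and the shut fingertips are at (315,221). The grip must have slipped off the rib, so I'll retry deeper and check the force before lifting.

Request:
{"method": "jog_arm", "body": {"motion": [[0,0,0.02,0,0,0,0.1],[0,0,0.02,0,0,0,0.1],[0,0,0.02,0,0,0,0.1],[0,0,0,0,0,0,0.1],[0,0,0,0,0,0,0.1]]}}

```text
time_s: 3.95
ee_pos: [0.4577, -0.3273, 0.1391]
eef_rot: [-3.14, 0.001, 0.054]
force: [-0.3, -0.0, 0.7]
grip_width: 0.037
grip_force: 0.0
```

Request:
{"method": "jog_arm", "body": {"motion": [[0,0,0,0,0,0,0.1],[0,0,0,0,0,0,0.1],[0,0,0.03,0,0,0,0.1],[0,0,0.03,0,0,0,0.1],[0,0,0.017,0,0,0,0.1]]}}

```text
time_s: 4.45
ee_pos: [0.4575, -0.3272, 0.0611]
eef_rot: [-3.141, 0.001, 0.054]
force: [1.3, -0.1, 0.8]
grip_width: 0.0516
grip_force: 0.0
```

Request:
{"method": "jog_arm", "body": {"motion": [[0,0,0,0,0,0,-1],[0,0,0,0,0,0,-1],[0,0,0,0,0,0,-1],[0,0,0,0,0,0,-1],[0,0,0,0,0,0,-1]], "squeeze": 50}}

```text
time_s: 4.95
ee_pos: [0.4582, -0.3277, 0.0634]
eef_rot: [3.141, -0.001, 0.054]
force: [-0.1, 0.9, 0.6]
grip_width: 0.0155
grip_force: 0.2
```

Request:
{"method": "jog_arm", "body": {"motion": [[0,0,0,0,0,0,-1],[0,0,0,0,0,0,-1],[0,0,0,0,0,0,-1]]}}

```text
time_s: 5.25
ee_pos: [0.4582, -0.3277, 0.0632]
eef_rot: [3.141, -0.001, 0.054]
force: [-0.5, 1.8, 5.8]
grip_width: 0.0112
grip_force: 50.0
```

Request:
{"method": "jog_arm", "body": {"motion": [[0,0,-0.005,0,0,0,-1],[0,0,-0.005,0,0,0,-1]]}}

```text
time_s: 5.45
ee_pos: [0.4578, -0.3275, 0.0728]
eef_rot: [-3.141, 0.0, 0.054]
force: [0.1, -0.3, 0.2]
grip_width: 0.0032
grip_force: 0.0
```

```bash
python3 - <<'E'
from h import *
o=ctrl.get_obs(); print({k:np.round(o[k],4) for k in("ee_pos","force","moment","grip_width","grip_force")})
c,im=shot("wrist","pics/w3.png"); c2,im2=shot("scene","pics/s3.png")
o=np.zeros((600,800,3),np.uint8)
o[:600,:500]=cv2.resize(im2[95:215,215:315],(500,600),interpolation=cv2.INTER_CUBIC)
o[:360,500:800]=cv2.resize(im[140:260,265:365],(300,360),interpolation=cv2.INTER_CUBIC)
cv2.imwrite("pics/m3.png",o[...,::-1])
E
```

```text
{'ee_pos': array([ 0.4578, -0.3275,  0.0728]), 'force': array([ 0.1299, -0.3066,  0.1836]), 'moment': array([-0.0071, -0.051 ,  0.0363]), 'grip_width': np.float64(0.0032), 'grip_force': np.float64(0.0)}
```

View pics/m3.png

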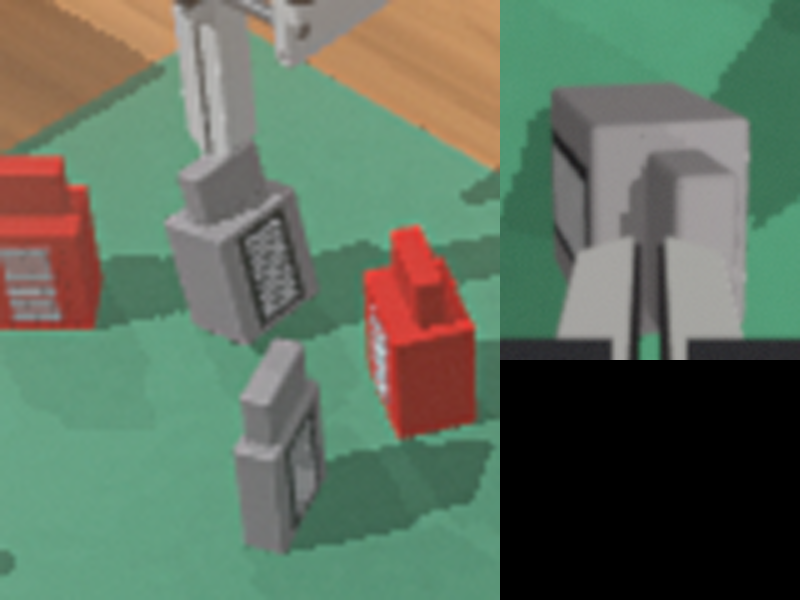

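The magazine has tilted. It leans toward −y/+x in the scene crop, and the rib sits to the right of the finger gap in the wrist crop. I'll compare the projected model with the first scene picture and check the current state.

```bash
python3 - <<'E'
from h import *
cs=cam("scene"); a=cv2.imread("pics/scene0.png"); ct=cam("top"); t=cv2.imread("pics/top0.png")
b=cv2.imread("pics/s3.png"); _,n=shot("scene","pics/s4.png"); n=n[...,::-1]
y=0.055; Rz=np.array([[np.cos(y),-np.sin(y)],[np.sin(y),np.cos(y)]])
def box(hx,hy,z): return np.c_[np.array([(hx,hy),(hx,-hy),(-hx,-hy),(-hx,hy)])@Rz.T+[.458,-.3275],np.full(4,z)]
B=[box(.026,.019,0),box(.026,.019,.06),box(.02,.007,.086)]
def crop(im,c,x0,y0,x1,y1,f,mk=True):
    k=cv2.resize(im[y0:y1,x0:x1],None,fx=f,fy=f,interpolation=cv2.INTER_CUBIC)
    if mk:
        for q in B: cv2.polylines(k,[((proj(c,q)-[x0,y0]+.5)*f).astype(np.int32)],True,(0,255,255),1)
    return k
tcp=ctrl.get_obs()["ee_pos"]; print(tcp)
o=np.zeros((600,800,3),np.uint8)
def put(k,x,y): o[y:y+k.shape[0],x:x+k.shape[1]]=k
put(crop(a,cs,230,110,295,170,5),0,0)
put(crop(t,ct,420,205,475,265,5),330,0)
k=crop(n,cs,215,95,315,155,4,False); p=(proj(cs,tcp)[0]-[215,95]+.5)*4; cv2.circle(k,tuple(int(v) for v in p),3,(0,255,255),-1); 
k=cv2.resize(n[85:175,220:310],None,fx=3.2,fy=3.2,interpolation=cv2.INTER_CUBIC); p=(proj(cs,tcp)[0]-[220,85]+.5)*3.2; cv2.circle(k,tuple(int(v) for v in p),2,(0,255,255),-1); put(k,0,305)
w=cam("wrist"); wi=np.array(ctrl.camera("wrist"))[...,::-1]; cv2.imwrite("pics/w4.png",wi)
put(cv2.resize(wi[130:290,230:400],None,fx=1.8,fy=1.8,interpolation=cv2.INTER_CUBIC),330,305)
cv2.imwrite("pics/m4.png",o)
E
```

```text
[ 0.45806365 -0.32773505  0.07307068]
```

View pics/m4.png

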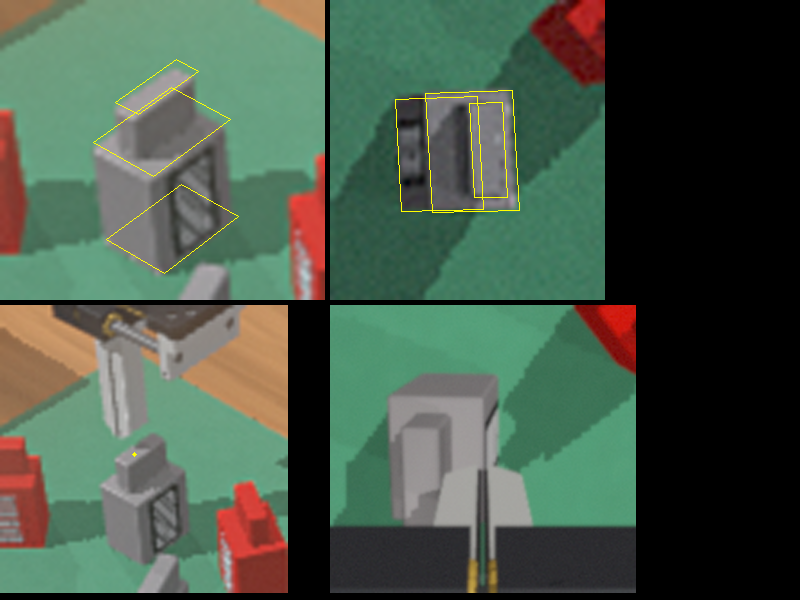

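In the yellow overlay the magazine's original pose fits both views. The fingertips, though, show about 17 mm higher than the reported TCP: tip at (118,437), marker at (134,454). So the pads caught only the top few millimetres of the rib. The magazine is upright again but rocking. I'll rise, open, let it settle, and re-measure.

Request:
{"method": "jog_arm", "body": {"motion": [[0,0,-0.03,0,0,0,0],[0,0,-0.04,0,0,0,0.1],[0,0,-0.03,0,0,0,0.1],[0,0,-0.01,0,0,0,0.1],[0,0,0,0,0,0,0.1]]}}

```text
time_s: 6.15
ee_pos: [0.4582, -0.3278, 0.1833]
eef_rot: [3.14, -0.001, 0.054]
force: [-0.6, 0.3, -0.7]
grip_width: 0.0372
grip_force: 0.0
```

Request:
{"method": "jog_arm", "body": {"motion": [[0,0,0,0,0,0,0.1],[0,0,0,0,0,0,0.1],[0,0,0,0,0,0,0.1],[0,0,0,0,0,0,0.1]]}}

```text
time_s: 6.55
ee_pos: [0.4578, -0.3274, 0.1819]
eef_rot: [-3.141, 0.001, 0.054]
force: [-0.1, 0.2, 0.5]
grip_width: 0.0519
grip_force: 0.0
```

```bash
python3 - <<'E'
from h import *
c,im=shot("wrist","pics/w5.png"); im=im.astype(int); print(ctrl.get_obs()["ee_pos"],ctrl.get_obs()["eef_rot"])
print(proj(c,[[.458,-.3275,.06],[.458,-.3275,.086]]))
m=(((im.max(2)-im.min(2))<25)&(im.mean(2)>130)).astype(np.uint8)
r=np.zeros_like(m); r[140:222,270:360]=m[140:222,270:360]
ks,_=cv2.findContours(r,cv2.RETR_EXTERNAL,cv2.CHAIN_APPROX_NONE)
for k in ks:
    if cv2.contourArea(k)>200:
        P=ray(c,k[:,0],.06)[:,:2]*1000; print(cv2.boundingRect(k),cv2.minAreaRect(P.astype(np.float32)))
n=np.array(ctrl.camera("scene"))[...,::-1]
o=np.zeros((400,800,3),np.uint8); o[:,:400]=cv2.resize(im[130:290,230:390].astype(np.uint8)[...,::-1],(400,400)); o[:,400:]=cv2.resize(n[75:175,215:315],(400,400),interpolation=cv2.INTER_CUBIC)
cv2.imwrite("pics/m5.png",o)
E
```

```text
[ 0.4578286  -0.32748688  0.18211802] [-3.14107017e+00  5.77128375e-04  5.37745578e-02]
[[314.28068996 183.89364042]
 [314.26316373 189.38080829]]
(287, 160, 36, 49) ((456.9150390625, -317.5447692871094), (51.12675094604492, 36.07072067260742), 3.4363996982574463)
```

View pics/m5.png

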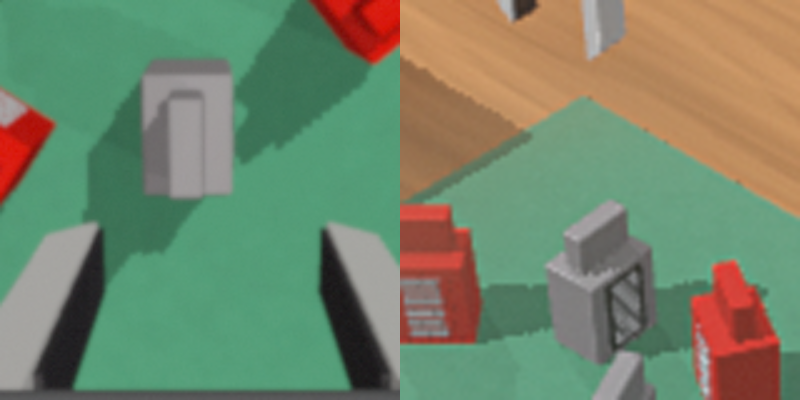

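The magazine stands upright again, now about 9 mm to +y, near (0.457, −0.318) with yaw about 3.4°.

Request:
{"method": "jog_arm", "body": {"motion": [[0,-0.0095,0.03,0,0,0,0.1],[0,0,0.03,0,0,0,0.1],[0,0,0.03,0,0,0,0.1],[0,0,0.026,0,0,0,0.1],[0,0,0.005,0,0,0,0.1]]}}

```text
time_s: 7.15
ee_pos: [0.4562, -0.3171, 0.0589]
eef_rot: [-3.139, 0.003, 0.054]
force: [-0.2, 0.3, 0.3]
grip_width: 0.0518
grip_force: 0.0
```

Request:
{"method": "jog_arm", "body": {"motion": [[0,0,0.005,0,0,0,0.1],[0,0,0.004,0,0,0,0.1],[0,0,0,0,0,0,0.1]]}}

```text
time_s: 7.45
ee_pos: [0.4577, -0.3183, 0.0532]
eef_rot: [3.141, -0.001, 0.054]
force: [-0.1, -1.1, -0.6]
grip_width: 0.0516
grip_force: 0.0
```

Request:
{"method": "jog_arm", "body": {"motion": [[0,0,0.003,0,0,0,0.1],[0,0,0,0,0,0,0.1]]}}

```text
time_s: 7.65
ee_pos: [0.4575, -0.3181, 0.0499]
eef_rot: [3.141, -0.0, 0.054]
force: [0.1, 1.1, -0.1]
grip_width: 0.0518
grip_force: 0.0
```

No shoulder contact at 0.050 m confirms the tips sit higher than reported. I'll go a little lower, then close.

Request:
{"method": "jog_arm", "body": {"motion": [[0,0,0.003,0,0,0,0.1],[0,0,0,0,0,0,0.1]]}}

```text
time_s: 7.85
ee_pos: [0.4573, -0.318, 0.0464]
eef_rot: [-3.141, 0.0, 0.054]
force: [-0.0, -0.3, 0.3]
grip_width: 0.0516
grip_force: 0.0
```

Request:
{"method": "jog_arm", "body": {"motion": [[0,0,0,0,0,0,-1],[0,0,0,0,0,0,-1],[0,0,0,0,0,0,-1],[0,0,0,0,0,0,-1],[0,0,0,0,0,0,-1]], "squeeze": 40}}

```text
time_s: 8.35
ee_pos: [0.4574, -0.3181, 0.0467]
eef_rot: [3.142, -0.0, 0.054]
force: [-0.2, 0.9, -0.1]
grip_width: 0.0149
grip_force: 0.2
```

Request:
{"method": "jog_arm", "body": {"motion": [[0,0,0,0,0,0,-1],[0,0,0,0,0,0,-1],[0,0,-0.005,0,0,0,-1],[0,0,0,0,0,0,-1]]}}

```text
time_s: 8.75
ee_pos: [0.4576, -0.3183, 0.0523]
eef_rot: [3.141, -0.001, 0.054]
force: [-0.4, -0.2, -1.8]
grip_width: 0.0136
grip_force: 40.0
```

The grip is solid: width 13.6 mm and about 1.8 N of load. Now lift and carry.

Request:
{"method": "jog_arm", "body": {"motion": [[0,0,-0.02,0,0,0,-1],[0,0,-0.035,0,0,0,-1],[0,0,-0.035,0,0,0,-1],[0,0,-0.02,0,0,0,-1],[0,0,-0.005,0,0,0,-1]]}}

```text
time_s: 9.25
ee_pos: [0.4581, -0.3186, 0.1691]
eef_rot: [3.139, -0.003, 0.054]
force: [0.6, -0.1, -1.7]
grip_width: 0.0138
grip_force: 40.0
```

Request:
{"method": "jog_arm", "body": {"motion": [[0.004,-0.013,0,0,0,0,-1],[0.009,-0.028,0,0,0,0,-1],[0.0126,-0.04,0,0,0,0,-1],[0.0126,-0.04,0,0,0,0,-1],[0.0126,-0.04,0,0,0,0,-1]]}}

```text
time_s: 9.75
ee_pos: [0.4989, -0.1519, 0.1649]
eef_rot: [-3.14, 0.002, 0.054]
force: [0.5, -0.3, -1.8]
grip_width: 0.0137
grip_force: 39.9
```

Request:
{"method": "jog_arm", "body": {"motion": [[0.0126,-0.04,0,0,0,0,-1],[0.0126,-0.04,0,0,0,0,-1],[0.0126,-0.04,0,0,0,0,-1],[0.0126,-0.04,0,0,0,0,-1],[0.0126,-0.04,0,0,0,0,-1]]}}

```text
time_s: 10.25
ee_pos: [0.5508, 0.0511, 0.1648]
eef_rot: [-3.141, 0.003, 0.054]
force: [-0.5, 0.2, -1.9]
grip_width: 0.0141
grip_force: 40.0
```

Request:
{"method": "jog_arm", "body": {"motion": [[0.0126,-0.04,0,0,0,0,-1],[0.0126,-0.04,0,0,0,0,-1],[0.009,-0.028,0,0,0,0,-1],[0.004,-0.013,0,0,0,0,-1],[0,0,0,0,0,0,-1]]}}

```text
time_s: 10.75
ee_pos: [0.5825, 0.1729, 0.1649]
eef_rot: [3.141, 0.002, 0.056]
force: [0.2, -0.4, -2.6]
grip_width: 0.0136
grip_force: 40.0
```

Request:
{"method": "jog_arm", "body": {"motion": [[0,0,0,0,0,-0.1,-1],[0,0,0,0,0,-0.1,-1],[0,0,0,0,0,-0.1,-1],[0,0,0,0,0,0,-1],[0,0,0,0,0,0,-1]]}}

```text
time_s: 11.25
ee_pos: [0.583, 0.1705, 0.1664]
eef_rot: [3.142, 0.001, 0.35]
force: [-0.1, 0.5, -2.5]
grip_width: 0.0134
grip_force: 40.0
```

Request:
{"method": "jog_arm", "body": {"motion": [[0,0,0.015,0,0,-0.008,-1],[0,0,0.02,0,0,0,-1],[0,0,0.015,0,0,0,-1],[0,0,0.008,0,0,0,-1],[0,0,0,0,0,0,-1]]}}

```text
time_s: 11.75
ee_pos: [0.5828, 0.1712, 0.1076]
eef_rot: [-3.141, 0.002, 0.361]
force: [-0.6, 0.5, -1.4]
grip_width: 0.0137
grip_force: 40.0
```

Request:
{"method": "jog_arm", "body": {"motion": [[0,0,0.006,0,0,0,-1],[0,0,0.006,0,0,0,-1],[0,0,0.006,0,0,0,-1],[0,0,0.005,0,0,0,-1],[0,0,0,0,0,0,-1]]}}

```text
time_s: 12.25
ee_pos: [0.5829, 0.1713, 0.0848]
eef_rot: [-3.141, 0.001, 0.362]
force: [0.4, -0.4, -2.5]
grip_width: 0.0137
grip_force: 40.0
```

Request:
{"method": "jog_arm", "body": {"motion": [[0,0,0.004,0,0,0,-1],[0,0,0.004,0,0,0,-1],[0,0,0.004,0,0,0,-1],[0,0,0,0,0,0,-1]]}}

```text
time_s: 12.65
ee_pos: [0.5834, 0.1715, 0.0737]
eef_rot: [3.142, -0.0, 0.362]
force: [-1.0, -0.6, 2.7]
grip_width: 0.0138
grip_force: 40.0
```

It is in the slot and on the lift. Now press down, watching the force.

Request:
{"method": "jog_arm", "body": {"motion": [[0,0,0.004,0,0,0,-1],[0,0,0.004,0,0,0,-1],[0,0,0.004,0,0,0,-1],[0,0,0,0,0,0,-1]], "squeeze": 60}}

```text
time_s: 13.05
ee_pos: [0.5834, 0.1715, 0.0618]
eef_rot: [-3.142, -0.001, 0.362]
force: [-1.3, 0.3, 3.6]
grip_width: 0.0135
grip_force: 60.0
```

Request:
{"method": "jog_arm", "body": {"motion": [[0,0,0.003,0,0,0,-1],[0,0,0.002,0,0,0,-1],[0,0,0,0,0,0,-1]]}}

```text
time_s: 13.35
ee_pos: [0.5835, 0.1715, 0.0571]
eef_rot: [3.142, -0.001, 0.362]
force: [-2.3, 0.3, 5.3]
grip_width: 0.0134
grip_force: 60.0
```

Request:
{"method": "jog_arm", "body": {"motion": [[0,0,0.001,0,0,0,-1],[0,0,0,0,0,0,-1]]}}

```text
time_s: 13.55
ee_pos: [0.5837, 0.1716, 0.0567]
eef_rot: [3.142, -0.001, 0.362]
force: [-2.9, 0.2, 8.6]
grip_width: 0.0137
grip_force: 60.0
```

Request:
{"method": "jog_arm", "body": {"motion": [[0,0,0.001,0,0,0,-1],[0,0,0,0,0,0,-1]]}}

```text
time_s: 13.75
ee_pos: [0.584, 0.1718, 0.0566]
eef_rot: [3.141, -0.002, 0.362]
force: [-5.8, -0.5, 17.3]
grip_width: 0.0133
grip_force: 60.0
```

Request:
{"method": "jog_arm", "body": {"motion": [[0,0,0.0006,0,0,0,-1],[0,0,0,0,0,0,-1]]}}

```text
time_s: 13.95
ee_pos: [0.5841, 0.1718, 0.0566]
eef_rot: [3.141, -0.003, 0.362]
force: [-7.2, -0.1, 21.6]
grip_width: 0.0136
grip_force: 60.0
```

About 22 N at the bottom stop. Back off a little and release gently.

Request:
{"method": "jog_arm", "body": {"motion": [[0,0,-0.002,0,0,0,-1],[0,0,-0.002,0,0,0,-1],[0,0,-0.001,0,0,0,-1],[0,0,0,0,0,0,-1]]}}

```text
time_s: 14.35
ee_pos: [0.5836, 0.1716, 0.0595]
eef_rot: [-3.142, -0.001, 0.362]
force: [-1.6, 1.7, 7.8]
grip_width: 0.0138
grip_force: 60.0
```

Request:
{"method": "jog_arm", "body": {"motion": [[0,0,0,0,0,0,-0.36],[0,0,0,0,0,0,-0.36],[0,0,0,0,0,0,-0.36],[0,0,0,0,0,0,-0.36]]}}

```text
time_s: 14.75
ee_pos: [0.5832, 0.1714, 0.0588]
eef_rot: [-3.142, 0.0, 0.362]
force: [-0.1, 0.2, 0.1]
grip_width: 0.0301
grip_force: 0.0
```

Request:
{"method": "jog_arm", "body": {"motion": [[0,0,-0.01,0,0,0,-0.36],[0,0,-0.03,0,0,0,-0.36],[0,0,-0.04,0,0,0,-0.36],[0,0,-0.04,0,0,0,-0.36],[0,0,-0.03,0,0,0,-0.36]]}}

```text
time_s: 15.25
ee_pos: [0.5835, 0.1715, 0.2127]
eef_rot: [3.141, -0.003, 0.362]
force: [-0.3, 0.2, 0.1]
grip_width: 0.0302
grip_force: 0.0
```

Request:
{"method": "jog_arm", "body": {"motion": [[-0.03,0,-0.03,0,0,0,-0.36],[-0.04,0,0,0,0,0,-0.36],[-0.04,0,0,0,0,0,-0.36],[-0.03,0,0,0,0,0,-0.36],[0,0,0,0,0,0,-0.36]]}}

```text
time_s: 15.75
ee_pos: [0.4503, 0.1212, 0.2406]
eef_rot: [3.141, -0.002, 0.362]
force: [0.2, 0.4, -0.4]
grip_width: 0.0302
grip_force: 0.0
```

```bash
python3 - <<'E'
from h import *
c2,a=shot("scene","pics/s6.png"); c1,b=shot("top","pics/t6.png"); print(ctrl.get_obs()["ee_pos"])
o=np.zeros((560,800,3),np.uint8)
def mk(im,c,x0,y0,x1,y1,f):
    k=cv2.resize(im[y0:y1,x0:x1],None,fx=f,fy=f,interpolation=cv2.INTER_CUBIC)[...,::-1].copy(); y=.358
    for z in(.074+.026,.074+.042):   # rib top if caught / if up
        P=np.array([(.02,.007),(.02,-.007),(-.02,-.007),(-.02,.007)])@np.array([[np.cos(y),np.sin(y)],[-np.sin(y),np.cos(y)]])+[.5835,.1715]
        cv2.polylines(k,[((proj(c,np.c_[P,np.full(4,z)])-[x0,y0]+.5)*f).astype(np.int32)],True,(0,255,255) if z<.11 else (255,0,255),1)
    return k
k=mk(a,c2,345,220,475,360,4); o[:k.shape[0],:k.shape[1]]=k[:560,:520]
k=mk(b,c1,190,135,260,225,4)
o[:k.shape[0],520:520+k.shape[1]]=k
cv2.imwrite("pics/m6.png",o)
E
```

```text
[0.45256053 0.12188569 0.24015564]
```

View pics/m6.png

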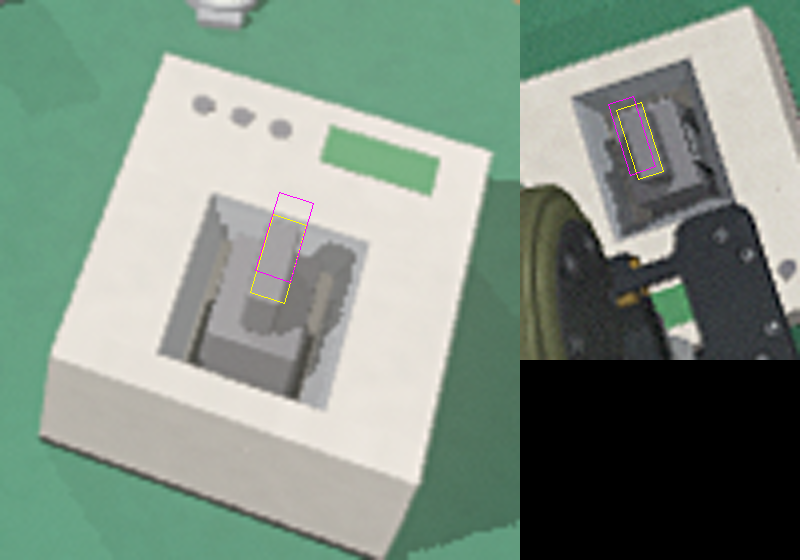

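The rib top matches the yellow outline, which is the caught height with the shoulder flush, and not the magenta "up" outline. The magazine is seated and the robot is clear.

```bash
python3 -c "
from station import ctrl
print(ctrl.hand_in())"
```

```text
the job is handed in; nothing more can be done
None
```

The broad magazine stands in the dispenser bay, pushed to the bottom stop with about 22 N; the last picture shows it caught with its shoulder about flush, and the job was handed in at about 16 s. The first two grasps slipped, and the second rocked the magazine about 9 mm along the bench before the third held.

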